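Start three drying timers in order

ROBOT

A 7-joint arm with a two-finger parallel gripper is mounted at the origin on the work surface. World frame = base frame: x ahead of the robot, y to its left, z up, the work surface at z = 0. Lengths are in mm, angles in rad, forces in N, time in s.
With the tool pointing down it reaches from about 425 to 1025 mm from the base axis. Payload 9.4 kg.
Tool frame: the origin (TCP) lies midway between the tips of the shut fingers; the grasp point (between the pads) lies arm.grasp_offset behind it (arm.grasp_offset is the distance from the TCP to the grasp point, in mm); z points along the fingers, x is the direction in which the jaws open and shut, and the axes are right-handed (so a half turn about z gives the same grasp; the last joint's range is limited). The gripper opens to 85 mm and grips with 20 to 120 N. Pads are 22 mm wide; open, the fingers measure 114 mm over their backs; the gripper's body (76 mm by 85 mm) begins 54 mm behind the grasp point. The pads swing forward as they close: fully open they stand 13 mm farther back than shut.
Start: joints at [-1.406, 0.599, -0.003, 1.599, 0.002, 0.943, -0.08], TCP at [173.607, 703.907, 199.575] pointing down, gripper open.
Joint ranges: [-2.57, 2.57], [-0.35, 1.97], [-1.29, 1.29], [0.11, 2.56], [-1.05, 4.19], [0.11, 1.86], [-2.63, 2.63]. Speed limits (rad/s): [2.22, 2.22, 3.01, 3.01, 3.14, 3.14, 3.14].

INTERFACE

Orientations are given as a unit quaternion [w, x, y, z].
In Python, from station import readout, imaging, arm gives the robot as it stands.
- The arm moves only by the tool apply_moves, never from a script. Its argument "steps" is a list of rows, each a list of 7 numbers: the shift along the tool's x, y, z in cm, then the turn, a rotation vector about the tool's x, y, z in degrees, then the finger opening in cm, from 0 to 8.54. In form: [[tx, ty, tz, wx, wy, wz, hand], ...]. A call has 1 to 10 rows; each row is the pose to reach, as a shift and turn from the pose commanded when the call began, along the tool's axes at that moment; what a row does not reach only later rows make up. A row lasts 1/12 s, in which the tool goes at most 41.7 mm and 7.16 degrees, less where a joint would pass 70% of its speed; a pose out of reach is approached as far as the arm can. A call with a gripper value outside its range is refused whole. The fingers move at their own pace and stop on an object; "squeeze" is the grip in N (left out, the last holds). Time passes only in rows, so rows that repeat a pose let the fingers close. It gives the time, the measured TCP pose, the force and the opening at its end, in the units of the state.
- readout.get_state(): the state, without advancing time (a new reading comes with each control period).
- imaging.camera(name): name is "scene" or "side" or "wrist"; returns the picture (400x640x3 uint8, blue, green, red); there is no depth.
- imaging.camera_model(name): a dict with "fx", "fy", "cx", "cy" (pixels), "k1" (the pictures are not rectified: a ray, as slopes to the right and down, at radius r is drawn at 1 + k1 r^2 times it, then the intrinsics apply), "extrinsics" (4x4, takes a point from camera to world coordinates); the wrist camera has in their place "T_tool_cam" (4x4, takes a point from camera to tool coordinates, whose origin is the TCP and whose axes are the tool frame's). Camera axes: x right, y down, z forward; pixel columns grow to the right and rows downward; lengths in mm; the calibration is good to about 2 mm. A picture is of the moment at which its call begins: read the wrist's pose just before it. camera_model takes no time and is no camera call.
- arm.finish_job(): hands the job in, once; it reports no verdict.
The state is a dict: "time": time; "joint_positions": joint angles; "joint_vel": joint speeds; "effort": joint torques, N m; "eef_pos": TCP position; "ee_rot": TCP orientation; "force": force on the tool from outside, world axes, zero at the start; "wrist_torque": the same for the moment, N m; "grip_width": opening from 0.0 (shut) to 1.0 (fully open).
Only numpy, scipy, OpenCV 4.12 (cv2) and the standard library are available. Lean on these libraries where they do the work, as an engineer would, in place of code of your own. Each camera call takes 0.05 s, during which the arm holds its last target.

TASK

Start the drying timers of three shell jars one after another by gently pressing down, with the fingertips, the yellow key of the timer in front of each jar until the key is nearly all the way in: first the white-lidded jar's timer, then the blue-lidded jar's, then the orange-lidded jar's. Leave the green-lidded jar's timer off, and do not pick up, shift or tip the jars or anything else on the bench.

Things in the scene. Friction and masses are not known exactly. Their poses are not given: they have to be found in the camera images.
- key_white_top (a point): centre of the top face of the yellow square key (34 x 34 mm) of the timer that stands in front of the white-lidded jar; moves with the key. The top face is 44 mm above the table when the key is up (timer off), 32 mm when fully down; the key sits on a rubber mount that yields about 0.4 mm per newton more and springs back; the white timer housing round it (90 x 66 mm) is 22 mm high. The key moves straight down. x of the point points from the timer towards its jar.
- key_white (a joint): travel of that key, m: 0 up (off), 0.012 fully down. About 3 N moves it and it stays where it is left, it does not spring back. Over 0.007 down counts as on; force on the timer over 25 N is too hard.
- jar_white_center (a point): centre (half-way up) of the loose clear jar with the white lid and dark mussel shells in it: 66 mm across, 96 mm tall, about 180 g, standing on a 4 mm grey base plate (240 x 84 mm) which also carries its timer; the key's centre is 140 mm (within 6 mm) from the jar's axis, on the robot's side. Not to be moved.
- key_blue_top (a point): centre of the top face of the yellow square key (34 x 34 mm) of the timer that stands in front of the blue-lidded jar; moves with the key. The top face is 44 mm above the table when the key is up (timer off), 32 mm when fully down; the key sits on a rubber mount that yields about 0.4 mm per newton more and springs back; the white timer housing round it (90 x 66 mm) is 22 mm high. The key moves straight down. x of the point points from the timer towards its jar.
- key_blue (a joint): travel of that key, m: 0 up (off), 0.012 fully down. About 3 N moves it and it stays where it is left, it does not spring back. Over 0.007 down counts as on; force on the timer over 25 N is too hard.
- jar_blue_center (a point): centre (half-way up) of the loose clear jar with the blue lid and dark mussel shells in it: 66 mm across, 96 mm tall, about 180 g, standing on a 4 mm grey base plate (240 x 84 mm) which also carries its timer; the key's centre is 140 mm (within 6 mm) from the jar's axis, on the robot's side. Not to be moved.
- key_orange_top (a point): centre of the top face of the yellow square key (34 x 34 mm) of the timer that stands in front of the orange-lidded jar; moves with the key. The top face is 44 mm above the table when the key is up (timer off), 32 mm when fully down; the key sits on a rubber mount that yields about 0.4 mm per newton more and springs back; the white timer housing round it (90 x 66 mm) is 22 mm high. The key moves straight down. x of the point points from the timer towards its jar.
- key_orange (a joint): travel of that key, m: 0 up (off), 0.012 fully down. About 3 N moves it and it stays where it is left, it does not spring back. Over 0.007 down counts as on; force on the timer over 25 N is too hard.
- jar_orange_center (a point): centre (half-way up) of the loose clear jar with the orange lid and dark mussel shells in it: 66 mm across, 96 mm tall, about 180 g, standing on a 4 mm grey base plate (240 x 84 mm) which also carries its timer; the key's centre is 140 mm (within 6 mm) from the jar's axis, on the robot's side. Not to be moved.
- key_green_top (a point): centre of the top face of the yellow square key (34 x 34 mm) of the timer that stands in front of the green-lidded jar; moves with the key. The top face is 44 mm above the table when the key is up (timer off), 32 mm when fully down; the key sits on a rubber mount that yields about 0.4 mm per newton more and springs back; the white timer housing round it (90 x 66 mm) is 22 mm high. The key moves straight down. x of the point points from the timer towards its jar.
- key_green (a joint): travel of that key, m: 0 up (off), 0.012 fully down. About 3 N moves it and it stays where it is left, it does not spring back. Over 0.007 down counts as on; force on the timer over 25 N is too hard.
- jar_green_center (a point): centre (half-way up) of the loose clear jar with the green lid and dark mussel shells in it: 66 mm across, 96 mm tall, about 180 g, standing on a 4 mm grey base plate (240 x 84 mm) which also carries its timer; the key's centre is 140 mm (within 6 mm) from the jar's axis, on the robot's side. Not to be moved.
- reagent_bottle_center (a point): centre of the loose white bottle with orange label and grey cap, 68 mm across, 170 mm tall; to be left alone
- tub_center (a point): centre of the loose grey tub with white lid, 68 mm across, 100 mm tall; to be left alone
- cup_center (a point): centre of the loose open steel cup, 66 mm across, 85 mm tall; to be left alone
- scraper_grip (a point): grip of the loose scraper (black handle, steel blade, 190 mm long) lying flat on the table on the right, roughly along x; to be left alone
Things that resemble listed ones, but are neither listed nor needed, are in the scene too. What is shaped like the part that bears tub_center but pink or red is not meant.

How it is judged:
By the outcome, as a careful person would: the job done as asked, in the order asked, and still so for the second after the job is handed in, with the robot touching nothing.
It also fails if it takes over 51 s, if anything falls off the work surface, if the arm or the gripper's body presses on something with over 40 N, if the wrist force passes 120 N, or if a joint passes its speed limit or range.

## Working session

There is one attempt and no reset: what is moved stays moved. The work goes in short steps, Python scripts to look and compute and a tool call to move; the robot and the scene stay as the last step left them, time stands still between calls to the robot, and variables do not carry over. Pictures are saved under pics/ and viewed, and the job is handed in when it is done.

Besides the shell and the picture viewer there is one more tool, called after ">>>" by a JSON object that holds its "name" and its "arguments", one argument or row to a line. apply_moves: Moves the arm, as the interface text tells. Its arguments: {"type":"object","properties":{"steps":{"type":"array","items":{"type":"array","items":{"type":"number"}}},"squeeze":{"type":"number"}},"required":["steps"]}

```bash
mkdir -p pics; ls
python3 - <<'E'
from station import readout, imaging, arm
import cv2
s=readout.get_state();print(s)
for n in("scene","side","wrist"):
    m=imaging.camera_model(n);print(n,m)
    cv2.imwrite(f"pics/{n}0.png",imaging.camera(n))
print(arm.grasp_offset)
E
```

```text
pics
{'time': 0.0, 'joint_positions': array([-1.40568561,  0.60013886, -0.00257802,  1.60013587,  0.00181637,
        0.94287709, -0.07979303]), 'joint_vel': array([ 0.00057108,  0.00059984,  0.00026634, -0.0004502 , -0.00094759,
       -0.0003764 ,  0.00097013]), 'effort': array([-2.99693529e-04, -7.76475048e+01,  1.56504158e+00, -2.58008587e+01,
        1.22889003e-02,  8.91244272e-03,  1.73026206e-05]), 'eef_pos': array([173.48828822, 703.40247648, 198.70442195]), 'ee_rot': array([ 5.31891299e-04,  7.87197401e-01,  6.16700613e-01, -5.68400234e-04]), 'force': array([-0.49311751,  0.12981088,  0.10176352]), 'wrist_torque': array([ 0.02395613, -0.00965728,  0.02386032]), 'grip_width': 0.9974106543649559}
scene {'fx': 405.166580218616, 'fy': 405.166580218616, 'cx': 320.9289768744861, 'cy': 201.41529450820335, 'k1': -0.041864853289469185, 'extrinsics': array([[ 5.09771915e-01,  7.17209960e-01, -4.75123634e-01,
         1.24216793e+03],
       [ 8.60199727e-01, -4.33750556e-01,  2.68173238e-01,
        -4.05312430e+02],
       [-1.37486225e-02, -5.45408405e-01, -8.38057663e-01,
        
[... 408 characters left out ...]
7.89712335e+02],
       [-6.17885612e-03, -7.12494844e-01, -7.01650140e-01,
         9.23536566e+02],
       [ 0.00000000e+00,  0.00000000e+00,  0.00000000e+00,
         1.00000000e+00]])}
wrist {'fx': 312.4699629881727, 'fy': 312.4699629881727, 'cx': 311.15953279265665, 'cy': 196.9435622780264, 'k1': -0.057956680253207674, 'T_tool_cam': array([[ 9.99999954e-01, -8.19776364e-05, -2.90554229e-04,
        -1.10825631e+00],
       [ 1.71165894e-04,  9.46744904e-01,  3.21984562e-01,
        -8.30582863e+01],
       [ 2.48685203e-04, -3.21984597e-01,  9.46744874e-01,
        -1.74326994e+02],
       [ 0.00000000e+00,  0.00000000e+00,  0.00000000e+00,
         1.00000000e+00]])}
18.700000000000003
```

View pics/scene0.png

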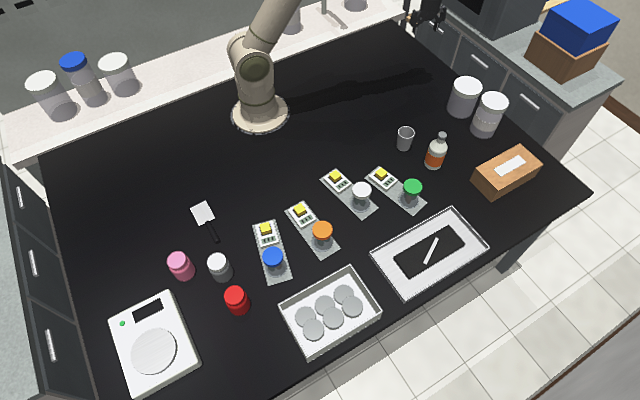

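View pics/side0.png

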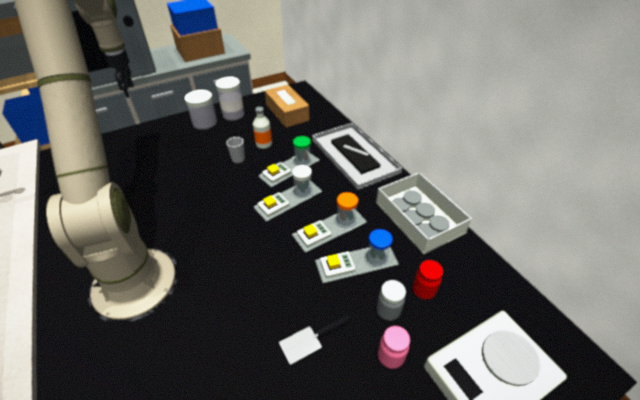

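View pics/wrist0.png

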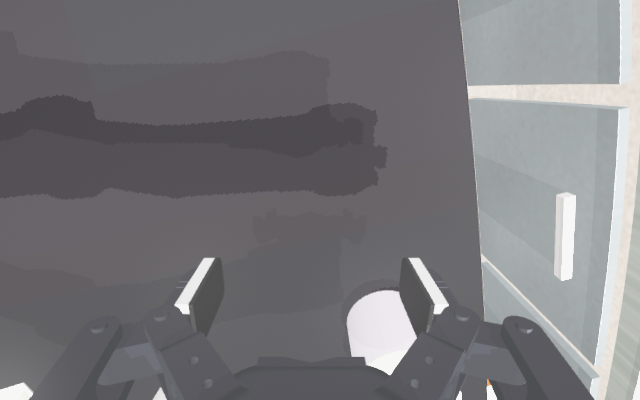

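The scene view shows four timer/jar sets. The keys are near (265,230) blue, (302,211) orange, (335,177) white and (380,177) green. The side view has them at (334,262), (311,232), (270,202) and (272,170). Next I'll measure the keys and lids.

```bash
cat > h.py <<'E'
import numpy as np,cv2
from station import readout,imaging,arm
from scipy.spatial.transform import Rotation as R
def ray(m,uv,T=None):
    K=np.array([[m['fx'],0,m['cx']],[0,m['fy'],m['cy']],[0,0,1.]])
    p=cv2.undistortPoints(np.array([[uv]],float),K,np.array([m['k1'],0,0,0,0]))[0,0]
    T=m['extrinsics'] if T is None else T
    d=T[:3,:3]@np.array([p[0],p[1],1]);return T[:3,3],d/np.linalg.norm(d)
def plane(m,uv,z,T=None):
    o,d=ray(m,uv,T);return o+d*(z-o[2])/d[2]
def tri(m1,a,m2,b):
    o1,d1=ray(m1,a);o2,d2=ray(m2,b)
    A=np.stack([d1,-d2],1);t=np.linalg.lstsq(A,o2-o1,rcond=None)[0]
    p,q=o1+t[0]*d1,o2+t[1]*d2;return (p+q)/2,np.linalg.norm(p-q)
def blobs(im,lo,hi,amin=20):
    M=cv2.inRange(cv2.cvtColor(im,cv2.COLOR_BGR2HSV),lo,hi)
    n,l,s,c=cv2.connectedComponentsWithStats(M)
    return [(tuple(c[i].round(1)),s[i].tolist()) for i in range(1,n) if s[i][4]>=amin]
E
python3 - <<'E'
from h import *
for n in('scene','side'):
    im=cv2.imread(f'pics/{n}0.png')
    for nm,lo,hi in(('yellow bright',(22,120,215),(35,255,255)),('yellow all',(22,110,90),(35,255,255)),('blue',(100,120,60),(125,255,255)),('orange',(8,150,100),(18,255,255)),('green',(45,100,60),(80,255,255))):
        print(n,nm,blobs(im,lo,hi))
im=cv2.imread('pics/scene0.png');a=cv2.resize(im[150:300,230:440],None,fx=3.8,fy=3.8,interpolation=cv2.INTER_CUBIC);cv2.imwrite('pics/c1.png',a)
im=cv2.imread('pics/side0.png');a=cv2.resize(im[120:290,240:410],None,fx=3.5,fy=3.5,interpolation=cv2.INTER_CUBIC);cv2.imwrite('pics/c2.png',a)
E
```

```text
scene yellow bright [((np.float64(380.9), np.float64(172.0)), [376, 168, 11, 9, 57]), ((np.float64(334.6), np.float64(174.4)), [330, 170, 11, 9, 57]), ((np.float64(299.0), np.float64(208.1)), [294, 203, 11, 11, 67]), ((np.float64(264.6), np.float64(226.7)), [260, 222, 10, 10, 70])]
scene yellow all [((np.float64(380.8), np.float64(173.2)), [375, 168, 12, 12, 91]), ((np.float64(334.9), np.float64(175.6)), [330, 170, 11, 12, 82]), ((np.float64(299.6), np.float64(209.3)), [294, 203, 12, 13, 99]), ((np.float64(265.0), np.float64(228.0)), [260, 222, 11, 13, 107])]
scene blue [((np.float64(578.4), np.float64(25.5)), [539, 0, 81, 57, 2938]), ((np.float64(72.5), np.float64(61.0)), [59, 51, 28, 21, 432]), ((np.float64(272.3), np.float64(256.4)), [262, 246, 21, 21, 335])]
scene orange [((np.float64(433.3), np.float64(160.1)), [425, 151, 20, 16, 176]), ((np.float64(322.2), np.float64(229.9)), [313, 221, 20, 19, 309])]
scene green [((np.float64(412.4), np.float64(186.5)), [403, 178, 20, 18, 275]), ((np.float64(121.8), np.float64(323.0)), [120, 321, 5, 5, 20])]
side yellow bright [((np.float64(27
[... 456 characters left out ...]
, 142]), ((np.float64(333.0), np.float64(260.9)), [327, 253, 13, 16, 160])]
side blue [((np.float64(192.1), np.float64(15.5)), [167, 0, 50, 35, 1334]), ((np.float64(27.0), np.float64(116.8)), [3, 87, 46, 58, 1656]), ((np.float64(380.2), np.float64(238.5)), [368, 228, 26, 23, 444])]
side orange [((np.float64(176.2), np.float64(33.8)), [173, 29, 8, 10, 20]), ((np.float64(217.9), np.float64(42.0)), [216, 37, 6, 10, 20]), ((np.float64(291.0), np.float64(104.4)), [265, 85, 44, 38, 571]), ((np.float64(262.5), np.float64(137.0)), [254, 130, 17, 14, 179]), ((np.float64(347.2), np.float64(201.4)), [336, 192, 23, 19, 167])]
side green [((np.float64(301.5), np.float64(142.0)), [292, 135, 19, 15, 226])]
```

View pics/c1.png

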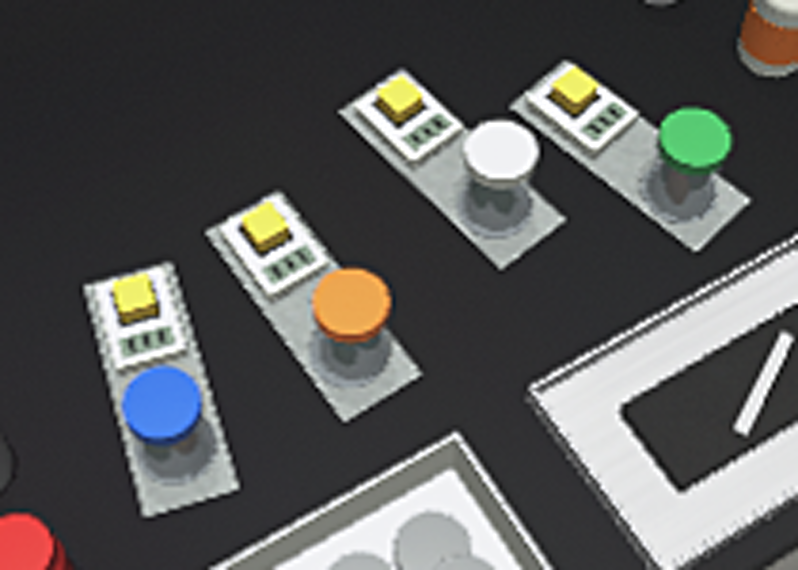

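View pics/c2.png

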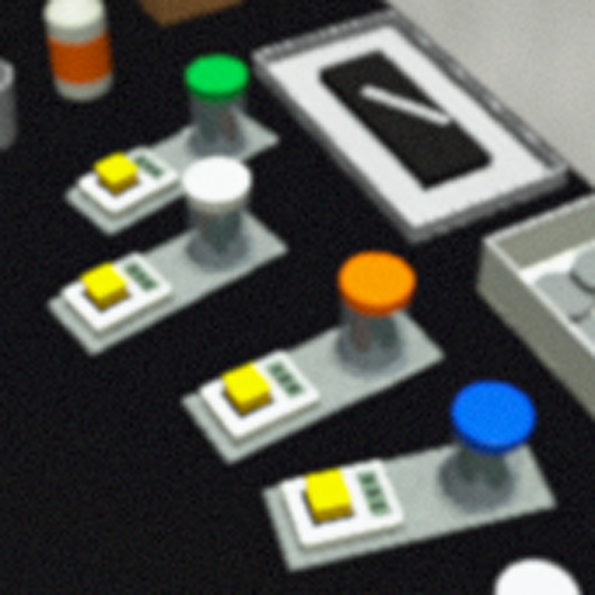

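The crops show each key on the robot's side of its own jar, on the same plate. From left to right in the scene view the lids are blue, orange, white and green.

Run:
```python
from h import *
np.set_printoptions(precision=1,suppress=True)
ms,md=[imaging.camera_model(n) for n in('scene','side')]
k=dict(green=((380.9,172),(273,167.8)),white=((334.6,174.4),(269.4,200)),orange=((299,208.1),(310,229.3)),blue=((264.6,226.7),(333.2,259.7)))
lid=dict(green=((412.4,186.5),(301.5,142)),white=((361.5,189.7),(302,172.2)),orange=((322.2,229.9),(347.2,201.4)),blue=((272.3,256.4),(380.2,238.5)))
for c in k:
    P,e=tri(ms,k[c][0],md,k[c][1]);L,e2=tri(ms,lid[c][0],md,lid[c][1])
    s44=plane(ms,k[c][0],44); J=plane(ms,lid[c][0],97)
    print(c,P,e,s44,plane(md,k[c][1],44),'lid',L,e2,J,'d',np.linalg.norm((J-s44)[:2]),np.degrees(np.arctan2(*(J-s44)[1::-1])))
for nm,uv in(('cup',(405,133)),('bottle',(440,137)),('scraper',(203,212)),('tub',(219,262))): print(nm,plane(ms,uv,60))
s=readout.get_state();q=s['ee_rot'];print(R.from_quat(np.r_[q[1:],q[0]]).as_matrix())
```

```text
green [557.5 242.   39.8] 1.4511502223169033 [559.3 240.4  44. ] [556. 236.  44.] lid [695.7 272.1  91.5] 1.0521685840269728 [697.9 269.4  97. ] d 141.54396972625113 11.820166769073198
white [477.2  87.6  39.7] 1.5835068026619412 [479.3  86.6  44. ] [476.1  82.4  44. ] lid [615.9 110.6  91.9] 3.5684718011019942 [617.3 110.1  97. ] d 140.05682925005829 9.628720763779844
orange [538.2 -98.2  39.6] 1.3608722211867443 [540.3 -98.7  44. ] [ 536.7 -102.4   44. ] lid [680.3 -87.1  87.9] 3.477394887397815 [683.6 -88.   97. ] d 143.71017629479948 4.271253882955345
blue [ 543.3 -236.6   39.9] 1.4910179467790645 [ 545.2 -236.6   44. ] [ 541.9 -240.    44. ] lid [ 681.9 -270.3   91.7] 0.2560353934184497 [ 684.4 -270.8   97. ] d 143.40021544549302 -13.825531593316509
cup [459.8 425.2  60. ]
bottle [547.6 530.1  60. ]
scraper [ 390.3 -397.5   60. ]
tub [ 595.7 -423.7   60. ]
[[ 0.2  1.  -0. ]
 [ 1.  -0.2 -0. ]
 [-0.   0.  -1. ]]
```

>>> {"name": "apply_moves", "arguments": {
  "steps": [
    [0,0,-3,0,0,0,0],
    [0,0,-6,0,0,0,0],
    [-3,2.5,-6,0,0,0,0],
    [-6,5,-6,0,0,0,0],
    [-9,7.5,-6,0,0,0,0],
    [-12,10,-6,0,0,0,0],
    [-15,12.5,-6,0,0,0,0],
    [-18,15,-6,0,0,0,0],
    [-21,17.5,-6,0,0,0,0],
    [-24,20,-6,0,0,0,0]
  ],
  "squeeze": 20
}}

```text
time: 0.98
eef_pos: [310.7, 421.0, 259.5]
ee_rot: [0.0, 0.787, 0.617, -0.0]
force: [0.4, -0.3, -0.1]
grip_width: 0.002
```

>>> {"name": "apply_moves", "arguments": {
  "steps": [
    [-3,2.5,0,0,0,0,0],
    [-6,5,0.5,0,0,0,0],
    [-9,7.5,1,0,0,0,0],
    [-12,10,2,0,0,0,0],
    [-15,12.5,3,0,0,0,0],
    [-18,15,4,0,0,0,0],
    [-21,17.5,5,0,0,0,0],
    [-24,20,6,0,0,0,0],
    [-27,23,7,0,0,0,0],
    [-28.8,24.3,8,0,0,0,0]
  ]
}}

```text
time: 1.82
eef_pos: [479.3, 81.5, 179.4]
ee_rot: [0.001, 0.788, 0.616, 0.0]
force: [0.7, -0.1, 0.1]
grip_width: -0.001
```

>>> {"name": "apply_moves", "arguments": {
  "steps": [
    [0,0,0,0,0,0,0],
    [0,0,0,0,0,0,0],
    [0,0,0,0,0,0,0]
  ]
}}

```text
time: 2.07
eef_pos: [477.0, 85.8, 179.6]
ee_rot: [-0.0, 0.787, 0.617, -0.0]
force: [-0.5, 1.2, 0.3]
grip_width: 0.001
```

```bash
cat >> h.py <<'E'
def wristT(s):
    q=s['ee_rot'];T=np.eye(4);T[:3,:3]=R.from_quat(np.r_[q[1:],q[0]]).as_matrix();T[:3,3]=s['eef_pos'];return T
def wlook(name,ztop=44):
    s=readout.get_state();im=imaging.camera('wrist');m=imaging.camera_model('wrist');T=wristT(s)
    cv2.imwrite(f'pics/{name}.png',im);print('t',s['time'],s['eef_pos'].round(1),s['force'].round(1))
    for c,st in blobs(im,(22,120,90),(35,255,255),100):
        p=plane(m,c,ztop,T@m['T_tool_cam']);d=T[:3,:3].T@(p-s['eef_pos']);print(np.round(c,1),st,'world',p.round(1),'tool delta mm',d.round(1))
E
python3 - <<'E'
from h import *
wlook('w1')
E
```

```text
t 2.0667 [477.   85.8 179.6] [-0.5  1.2  0.3]
[310.5 175.7] [291, 154, 41, 44, 1129] world [475.8  84.2  44. ] tool delta mm [ -1.9  -0.6 135.6]
[462.3 211.1] [441, 191, 42, 42, 1099] world [553.  233.8  44. ] tool delta mm [161.9  38.5 135.6]
[169.  261.5] [149, 243, 41, 38, 959] world [535.1 -97.4  44. ] tool delta mm [-164.   100.4  135.5]
[ 72.6 285.7] [52, 270, 42, 32, 1057] world [ 539.5 -229.6   44. ] tool delta mm [-291.3  136.3  135.5]
```

View pics/w1.png

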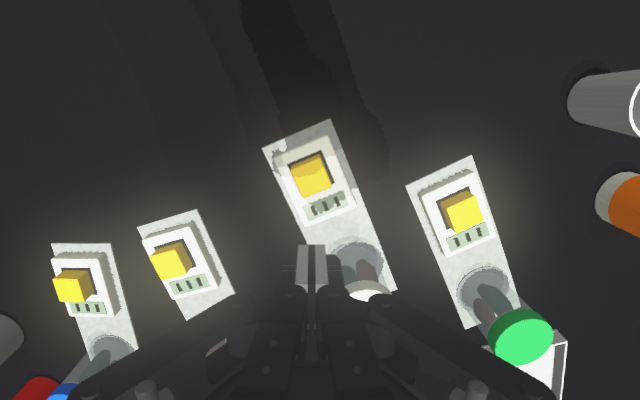

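>>> {"name": "apply_moves", "arguments": {
  "steps": [
    [-0.1,0,3,0,0,0,0],
    [-0.1,0,6.5,0,0,0,0],
    [-0.1,0,9.5,0,0,0,0],
    [-0.1,0,11.5,0,0,0,0],
    [-0.1,0,12.5,0,0,0,0],
    [-0.1,0,12.9,0,0,0,0],
    [-0.1,0,13.2,0,0,0,0],
    [-0.1,0,13.4,0,0,0,0],
    [-0.1,0,13.6,0,0,0,0],
    [-0.1,0,13.8,0,0,0,0]
  ]
}}

```text
time: 2.95
eef_pos: [477.7, 84.5, 42.4]
ee_rot: [0.0, 0.787, 0.617, 0.001]
force: [0.4, -0.0, 0.2]
grip_width: -0.003
```

Run:
```python
from h import *
wlook('w2',42)
s=readout.get_state();print(s['eef_pos'],s['force'])
cv2.imwrite('pics/s2.png',cv2.resize(imaging.camera('side')[120:290,200:370],None,fx=3.5,fy=3.5,interpolation=cv2.INTER_CUBIC))
```

```text
t 2.95 [477.7  84.5  42.4] [ 0.4 -0.   0.2]
[312.2 225.1] [278, 193, 69, 62, 2796] world [472.2  85.3  42. ] tool delta mm [-0.5 -5.5  0.4]
[548.2 279.2] [513, 246, 70, 68, 3197] world [550.4 231.3  42. ] tool delta mm [159.9  35.5   0.6]
[ 98.6 346.9] [65, 320, 70, 58, 2397] world [531.1 -93.   42. ] tool delta mm [-159.6   94.4    0.4]
[477.49783057  84.40229112  42.00922854] [-0.82218032 -0.8370769   0.63449651]
```

View pics/w2.png

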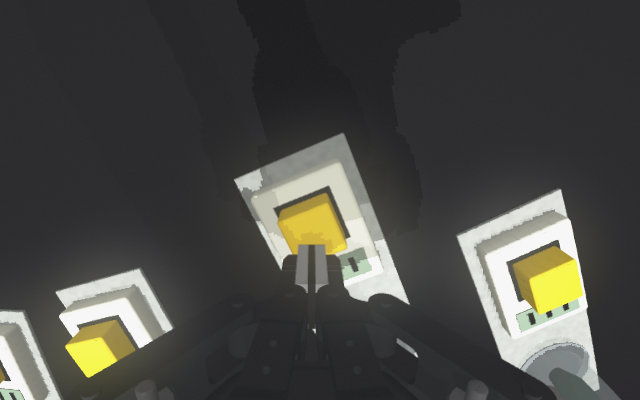

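View pics/s2.png

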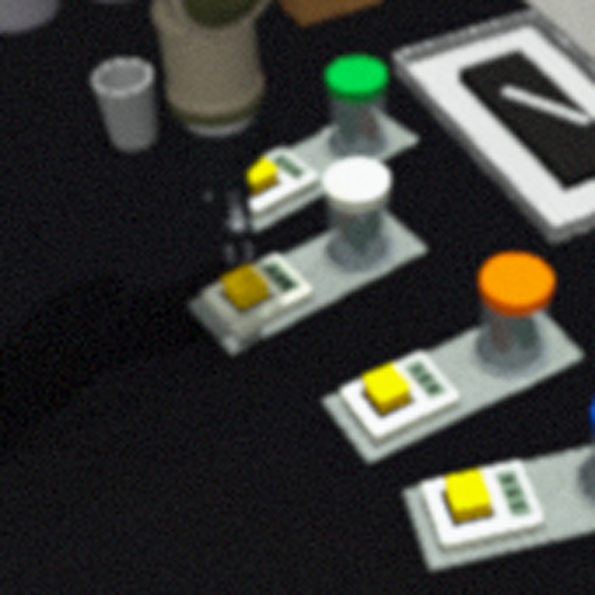

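```bash
cat >> h.py <<'E'
def proj(m,P,T=None):
    T=m['extrinsics'] if T is None else T
    C=np.linalg.inv(T);p=C[:3,:3]@P+C[:3,3]
    x=p[:2]/p[2];x=x*(1+m['k1']*(x@x));return np.array([m['fx']*x[0]+m['cx'],m['fy']*x[1]+m['cy']]).round(1)
E
python3 - <<'E'
from h import *
s=readout.get_state();T=wristT(s);m=imaging.camera_model('wrist')
W=T@m['T_tool_cam'];print('tcp',proj(m,s['eef_pos'],W), 'side',proj(imaging.camera_model('side'),s['eef_pos']))
a=np.radians(9.6);
for z in(44,42):
  for dx,dy in((-17,-17),(-17,17),(17,17),(17,-17)):
    print(z,dx,dy,proj(m,np.array([477.5+dx*np.cos(a)-dy*np.sin(a),85+dx*np.sin(a)+dy*np.cos(a),z]),W))
im=cv2.imread('pics/w2.png');cv2.imwrite('pics/w2c.png',cv2.resize(im[150:310,220:420],None,fx=3.8,fy=3.7,interpolation=cv2.INTER_CUBIC))
E
```

```text
tcp [313.1 233.6] side [269.6 199.9]
44 -17 -17 [276.9 221.6]
44 -17 17 [329.4 200.3]
44 17 17 [350.3 247.9]
44 17 -17 [300.1 267. ]
42 -17 -17 [277.2 220.3]
42 -17 17 [329.2 199.2]
42 17 17 [349.9 246.3]
42 17 -17 [300.2 265.3]
```

View pics/w2c.png

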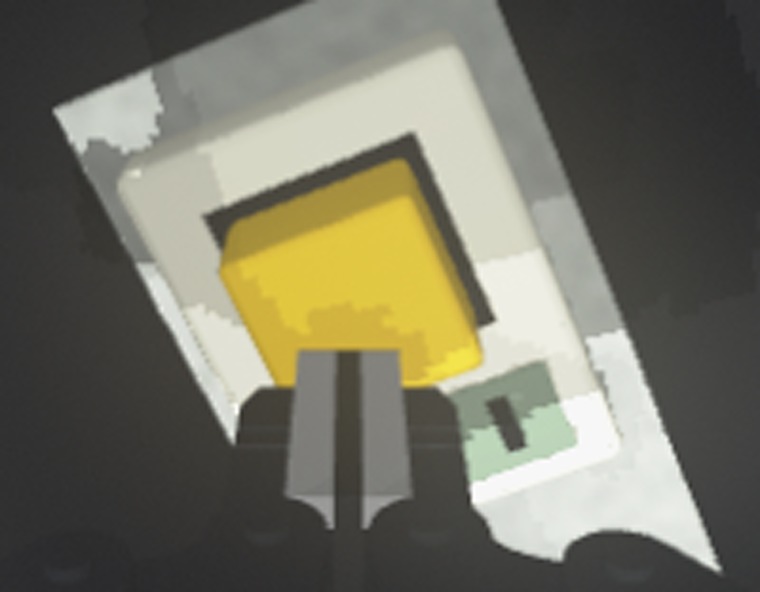

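>>> {"name": "apply_moves", "arguments": {
  "steps": [
    [0,0,0.15,0,0,0,0],
    [0,0,0.3,0,0,0,0],
    [0,0,0.3,0,0,0,0]
  ]
}}

```text
time: 3.3
eef_pos: [477.1, 84.2, 38.5]
ee_rot: [0.0, 0.787, 0.617, 0.0]
force: [-0.5, 0.3, 0.2]
grip_width: -0.003
```

Run:
```python
from h import *
wlook('w3',42)
im=cv2.imread('pics/w3.png');cv2.imwrite('pics/w3c.png',cv2.resize(im[150:310,220:420],None,fx=3.8,fy=3.7,interpolation=cv2.INTER_CUBIC))
```

```text
t 3.3 [477.1  84.2  38.5] [-0.5  0.3  0.2]
[313.  227.2] [278, 196, 70, 61, 2745] world [471.4  85.5  42. ] tool delta mm [-0.1 -5.9 -3.5]
[552.5 283.2] [517, 249, 70, 70, 3313] world [550.4 231.1  42. ] tool delta mm [160.2  36.   -3.5]
[ 95.4 350. ] [62, 324, 70, 57, 2296] world [529.8 -93.   42. ] tool delta mm [-159.4   93.6   -3.5]
```

View pics/w3c.png

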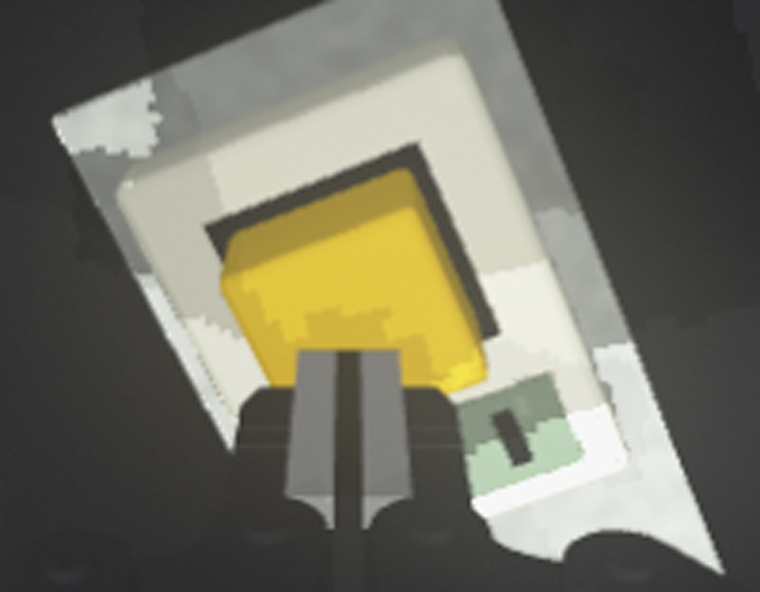

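>>> {"name": "apply_moves", "arguments": {
  "steps": [
    [0,0,0.15,0,0,0,0],
    [0,0,0.3,0,0,0,0],
    [0,0,0.3,0,0,0,0]
  ]
}}

```text
time: 3.6
eef_pos: [477.0, 84.2, 35.3]
ee_rot: [-0.0, 0.787, 0.617, -0.0]
force: [-0.8, -0.2, -0.9]
grip_width: -0.002
```

Run:
```python
from h import *
wlook('w4',42)
im=cv2.imread('pics/w4.png');cv2.imwrite('pics/w4c.png',cv2.resize(im[150:310,220:420],None,fx=3.8,fy=3.7,interpolation=cv2.INTER_CUBIC))
```

```text
t 3.6 [477.   84.2  35.3] [-0.8 -0.2 -0.9]
[313.  228.5] [278, 197, 71, 62, 2720] world [470.7  85.6  42. ] tool delta mm [-0.1 -6.5 -6.7]
[555.7 286. ] [519, 252, 72, 70, 3408] world [550.2 231.   42. ] tool delta mm [160.1  36.   -6.7]
[ 92.5 352.5] [59, 327, 70, 56, 2247] world [528.9 -92.8  42. ] tool delta mm [-159.4   92.8   -6.7]
```

View pics/w4c.png

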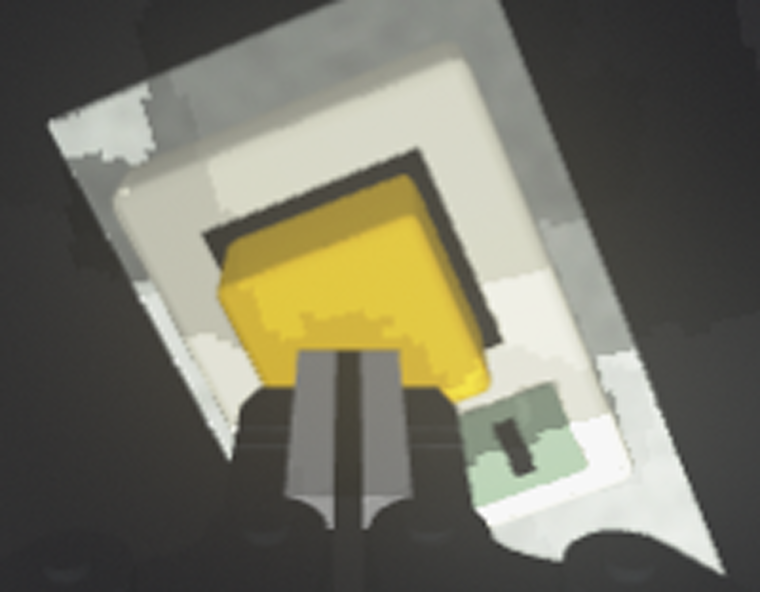

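Run:
```python
from h import *
s=readout.get_state()
for n in('scene','side'):
    im=imaging.camera(n);p=proj(imaging.camera_model(n),s['eef_pos']);print(n,p)
    x,y=int(p[0]),int(p[1]);c=im[y-45:y+35,x-50:x+50];c=np.clip(255*(c/255.)**.5,0,255).astype('uint8')
    cv2.imwrite(f'pics/z4{n}.png',cv2.resize(c,None,fx=7,fy=7,interpolation=cv2.INTER_CUBIC))
```

```text
scene [333.7 175.6]
side [269.7 201.4]
```

View pics/z4scene.png

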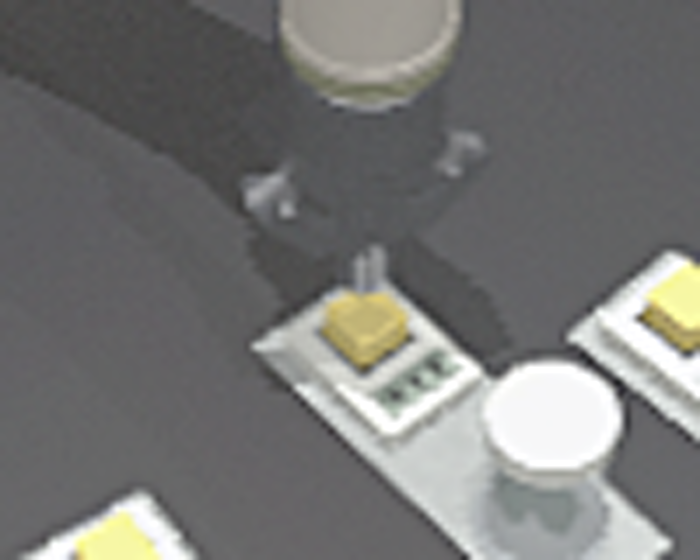

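View pics/z4side.png

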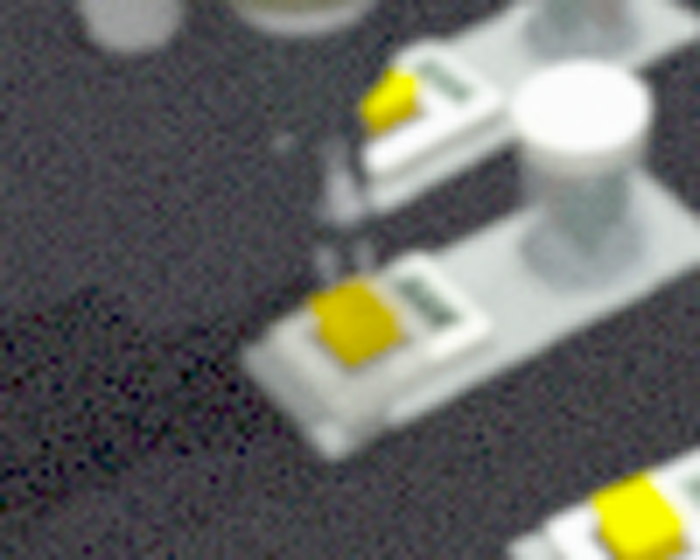

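Run:
```python
from h import *
ms,md=[imaging.camera_model(n) for n in('scene','side')]
print(tri(ms,(336.3,172.2),md,(268.6,195.8)), readout.get_state()['eef_pos'])
```

```text
(array([479.12456297,  94.07722318,  52.55945887]), np.float64(0.3559778854077837)) [477.03025655  84.19563047  35.53290198]
```

>>> {"name": "apply_moves", "arguments": {
  "steps": [
    [0,0,0.2,0,0,0,0],
    [0,0,0.4,0,0,0,0],
    [0,0,0.4,0,0,0,0]
  ]
}}

```text
time: 4.0
eef_pos: [476.9, 84.2, 31.2]
ee_rot: [-0.0, 0.787, 0.617, -0.0]
force: [-0.5, -0.6, -0.4]
grip_width: -0.004
```

```bash
cat >> h.py <<'E'
def wc(name):
    wlook(name,42)
    im=cv2.imread(f'pics/{name}.png');cv2.imwrite(f'pics/{name}c.png',cv2.resize(im[150:310,220:420],None,fx=3.8,fy=3.7,interpolation=cv2.INTER_CUBIC))
E
python3 -c "
from h import *
wc('w5')"
```

```text
t 4.0 [476.9  84.2  31.2] [-0.5 -0.6 -0.4]
[312.9 230.3] [277, 200, 72, 62, 2669] world [469.9  85.8  42. ] tool delta mm [ -0.2  -7.2 -10.8]
[559.8 289.4] [523, 255, 73, 71, 3526] world [550.  230.8  42. ] tool delta mm [159.8  35.8 -10.8]
[ 88.5 355.8] [55, 331, 70, 55, 2189] world [527.9 -92.6  42. ] tool delta mm [-159.5   91.8  -10.8]
```

View pics/w5c.png

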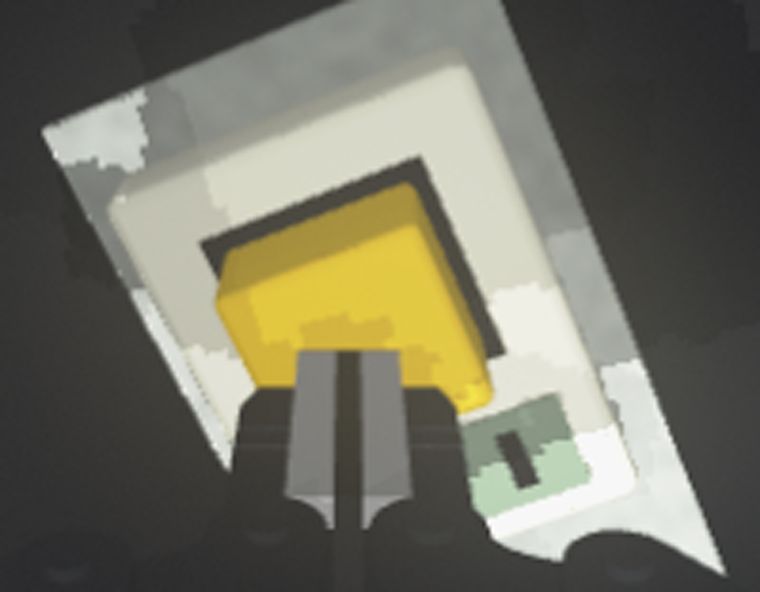

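>>> {"name": "apply_moves", "arguments": {
  "steps": [
    [0,0,0.15,0,0,0,0],
    [0,0,0.3,0,0,0,0],
    [0,0,0.3,0,0,0,0]
  ]
}}

```text
time: 4.3
eef_pos: [477.0, 84.2, 28.3]
ee_rot: [-0.0, 0.787, 0.617, -0.0]
force: [-0.3, 0.6, 0.7]
grip_width: 0.004
```

>>> {"name": "apply_moves", "arguments": {
  "steps": [
    [0,0,0.1,0,0,0,0],
    [0,0,0.2,0,0,0,0]
  ]
}}

```text
time: 4.47
eef_pos: [477.1, 84.2, 26.5]
ee_rot: [0.0, 0.787, 0.617, 0.0]
force: [-0.4, -0.0, -0.2]
grip_width: 0.004
```

```bash
python3 -c "
from h import *
wc('w6')"
```

```text
t 4.4667 [477.1  84.2  26.5] [-0.4 -0.  -0.2]
[312.9 232.1] [276, 202, 74, 64, 2629] world [469.  86.  42.] tool delta mm [ -0.2  -8.3 -15.5]
[564.7 293.2] [527, 257, 75, 74, 3699] world [549.7 230.7  42. ] tool delta mm [159.6  35.4 -15.4]
[ 83.7 359.7] [50, 335, 70, 56, 2147] world [527.  -92.5  42. ] tool delta mm [-159.6   90.7  -15.5]
```

View pics/w6c.png

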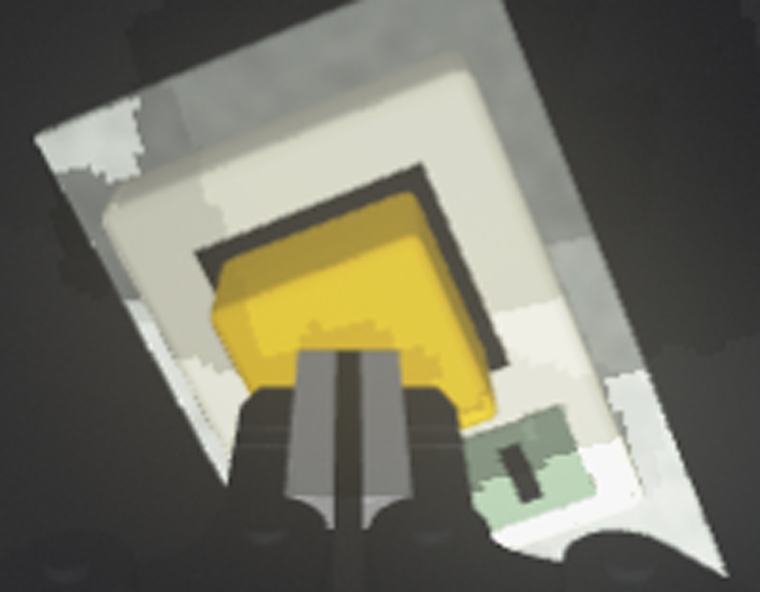

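Run:
```python
from h import *
s=readout.get_state();T=wristT(s);m=imaging.camera_model('wrist');W=T@m['T_tool_cam']
px=lambda x,y:(x/3.8+220,y/3.7+150)
# slot corners z=22, far edge
for nm,a,b,L in(('slot/housing z22: key far edge top z44',px(213,300),px(415,235),34),):
  for z in(24,34,44,54,64):
    A,B=plane(m,a,z,W),plane(m,b,z,W);print(nm,z,np.linalg.norm(A-B),A.round(1),B.round(1))
a,b=px(103,215),px(462,60)
for z in(2,12,22,32,42): print('housing far edge',z,np.linalg.norm(plane(m,a,z,W)-plane(m,b,z,W)))
```

```text
slot/housing z22: key far edge top z44 24 34.84528967853783 [471.  62.  24.] [467.4  96.7  24. ]
slot/housing z22: key far edge top z44 34 32.87367923903823 [466.8  64.4  34. ] [463.4  97.1  34. ]
slot/housing z22: key far edge top z44 44 30.902068799538625 [462.5  66.7  44. ] [459.4  97.4  44. ]
slot/housing z22: key far edge top z44 54 28.93045836003902 [458.3  69.   54. ] [455.3  97.8  54. ]
slot/housing z22: key far edge top z44 64 26.958847920539412 [454.1  71.3  64. ] [451.3  98.1  64. ]
housing far edge 2 69.84948132491444
housing far edge 12 66.33477967432125
housing far edge 22 62.82007802372805
housing far edge 32 59.30537637313486
housing far edge 42 55.79067472254168
```

View pics/w6.png

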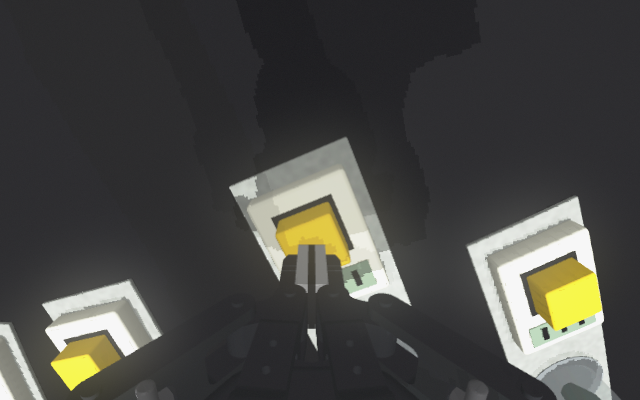

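>>> {"name": "apply_moves", "arguments": {
  "steps": [
    [0,0,0.1,0,0,0,0],
    [0,0,0.2,0,0,0,0]
  ]
}}

```text
time: 4.68
eef_pos: [477.1, 84.2, 24.5]
ee_rot: [0.0, 0.787, 0.617, 0.0]
force: [0.5, -0.2, -0.5]
grip_width: -0.003
```

>>> {"name": "apply_moves", "arguments": {
  "steps": [
    [0,0,0.1,0,0,0,0],
    [0,0,0.2,0,0,0,0]
  ]
}}

```text
time: 4.85
eef_pos: [477.0, 84.2, 22.5]
ee_rot: [0.0, 0.787, 0.617, 0.0]
force: [-0.4, 0.3, -0.2]
grip_width: 0.001
```

Run:
```python
from h import *
s=readout.get_state();print(s['eef_pos'],s['force'])
for n in('scene','side'):
    im=imaging.camera(n);cv2.imwrite(f'pics/z7{n}_full.png',im)
    x,y=(334,176) if n=='scene' else (269,200);c=im[y-35:y+25,x-40:x+40];c=np.clip(255*(c/255.)**.5,0,255).astype('uint8')
    cv2.imwrite(f'pics/z7{n}.png',cv2.resize(c,None,fx=8,fy=8,interpolation=cv2.INTER_CUBIC))
wc('w7')
```

```text
[477.04440305  84.21961303  22.49392712] [-0.41513674  0.27301254 -0.22438736]
t 4.95 [477.   84.2  22.4] [ 0.1 -0.4  0.4]
[313.1 234.1] [275, 204, 76, 66, 2570] world [468.2  86.3  42. ] tool delta mm [ -0.1  -9.  -19.6]
[569.4 297. ] [531, 261, 77, 74, 3872] world [549.5 230.6  42. ] tool delta mm [159.5  35.3 -19.6]
[ 79.3 363.6] [47, 339, 69, 57, 2098] world [526.2 -92.6  42. ] tool delta mm [-159.9   90.   -19.6]
```

View pics/z7scene.png

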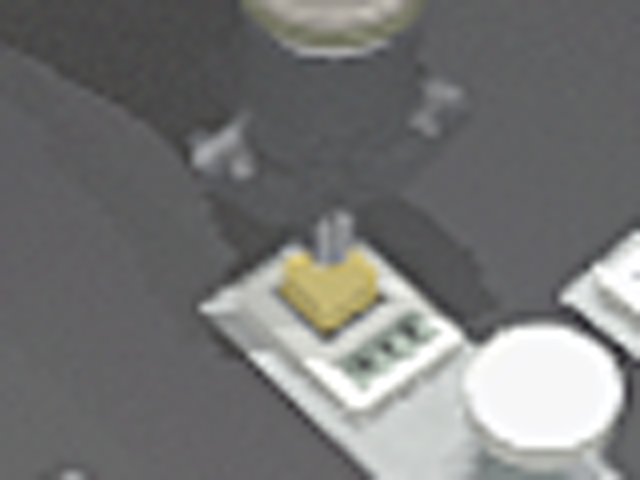

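View pics/z7side.png

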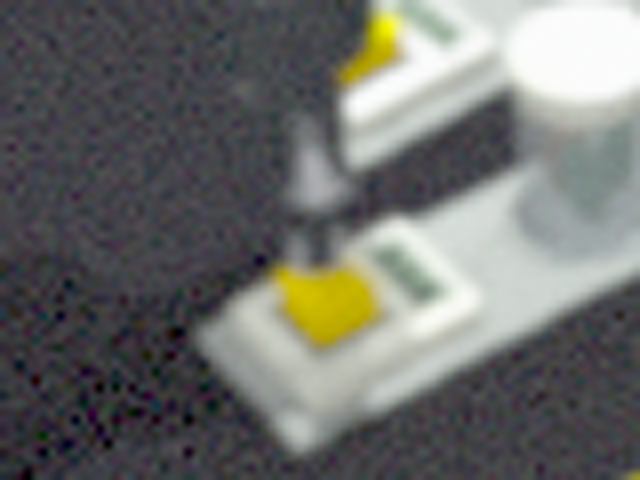

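View pics/w7c.png

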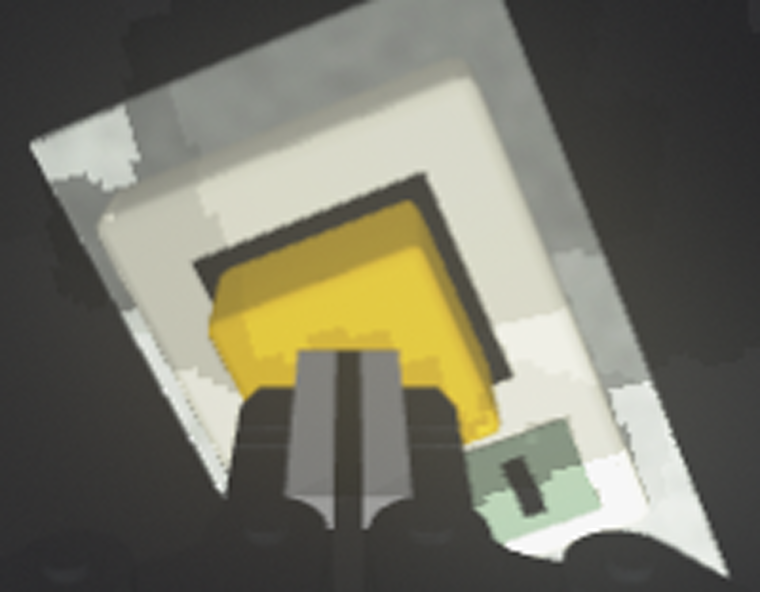

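Run:
```python
from h import *
ms,md=[imaging.camera_model(n) for n in('scene','side')]
print(tri(ms,(335.6,173.75),md,(267.75,198.5)),tri(ms,(334.6,174.4),md,(269.4,200)))
```

```text
(array([475.39909661,  94.02105034,  40.42350906]), np.float64(2.437996463326154)) (array([477.18782857,  87.64928736,  39.71103335]), np.float64(1.5835068026619412))
```

>>> {"name": "apply_moves", "arguments": {
  "steps": [
    [0,0,0.1,0,0,0,0],
    [0,0,0.2,0,0,0,0]
  ]
}}

```text
time: 5.17
eef_pos: [477.1, 84.2, 20.6]
ee_rot: [0.0, 0.787, 0.617, 0.0]
force: [0.2, -0.5, -0.4]
grip_width: -0.003
```

>>> {"name": "apply_moves", "arguments": {
  "steps": [
    [0,0,0.1,0,0,0,0],
    [0,0,0.2,0,0,0,0]
  ]
}}

```text
time: 5.33
eef_pos: [477.1, 84.2, 18.5]
ee_rot: [0.0, 0.787, 0.617, 0.0]
force: [0.3, -0.1, -0.1]
grip_width: -0.001
```

>>> {"name": "apply_moves", "arguments": {
  "steps": [
    [0,0,0.1,0,0,0,0],
    [0,0,0.2,0,0,0,0]
  ]
}}

```text
time: 5.5
eef_pos: [477.1, 84.2, 16.5]
ee_rot: [0.0, 0.787, 0.617, 0.0]
force: [-0.4, 0.7, 0.2]
grip_width: 0.0
```

Run:
```python
from h import *
s=readout.get_state();print(s['eef_pos'],s['force'])
wc('w8')
```

```text
[477.07240923  84.23186248  16.46527315] [-0.39108625  0.7458442   0.22778052]
t 5.5 [477.1  84.2  16.5] [-0.4  0.7  0.2]
[313.2 237.1] [274, 208, 79, 67, 2479] world [467.2  86.6  42. ] tool delta mm [ -0.1 -10.1 -25.5]
[576.2 302.5] [536, 265, 79, 77, 4078] world [549.2 230.4  42. ] tool delta mm [159.2  35.  -25.5]
[ 72.7 369.3] [40, 345, 70, 55, 2064] world [525.1 -92.6  42. ] tool delta mm [-160.2   88.9  -25.5]
```

View pics/w8c.png

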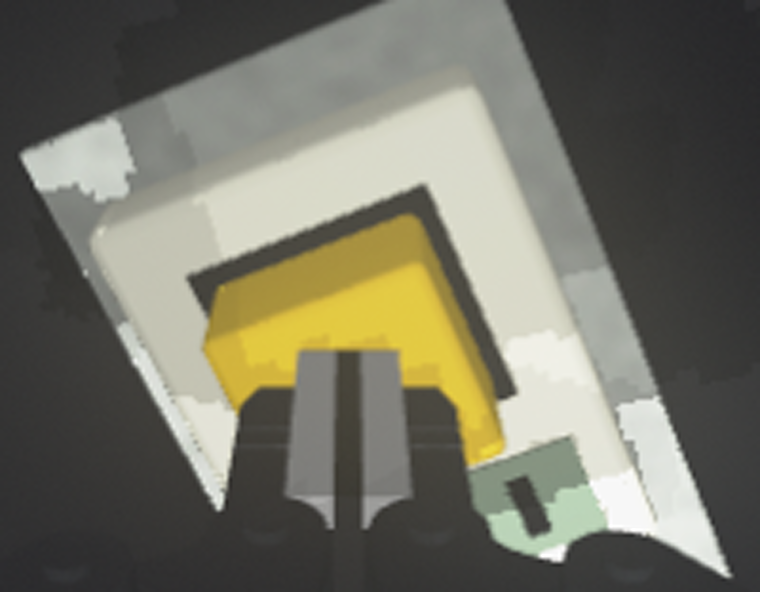

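>>> {"name": "apply_moves", "arguments": {
  "steps": [
    [0,0,0.1,0,0,0,0],
    [0,0,0.2,0,0,0,0]
  ]
}}

```text
time: 5.72
eef_pos: [477.1, 84.3, 14.5]
ee_rot: [0.0, 0.787, 0.617, 0.0]
force: [-0.6, 0.2, -0.3]
grip_width: 0.001
```

>>> {"name": "apply_moves", "arguments": {
  "steps": [
    [0,0,0.1,0,0,0,0],
    [0,0,0.2,0,0,0,0]
  ]
}}

```text
time: 5.88
eef_pos: [477.1, 84.3, 12.5]
ee_rot: [0.0, 0.787, 0.617, 0.0]
force: [-0.7, 0.1, 0.4]
grip_width: -0.001
```

Run:
```python
from h import *
s=readout.get_state();print(s['eef_pos'],s['force'],s['joint_positions'])
for n in('scene','side'):
    im=imaging.camera(n);cv2.imwrite(f'pics/z9{n}_full.png',im)
    x,y=(334,176) if n=='scene' else (269,200);c=im[y-35:y+25,x-40:x+40];c=np.clip(255*(c/255.)**.5,0,255).astype('uint8')
    cv2.imwrite(f'pics/z9{n}.png',cv2.resize(c,None,fx=8,fy=8,interpolation=cv2.INTER_CUBIC))
wc('w9')
```

```text
[477.09032927  84.2500434   12.50349846] [-0.71322376  0.0663843   0.35089111] [-0.32534135  0.64092486  0.04813997  2.28760183 -0.13496873  0.21543686
  1.17418638]
t 5.9833 [477.   84.2  12.4] [-0.3  0.1  0. ]
[313.5 239.6] [273, 211, 81, 69, 2406] world [466.6  86.8  42. ] tool delta mm [  0.  -10.7 -29.6]
[580.9 306.4] [540, 268, 80, 78, 4251] world [548.8 230.1  42. ] tool delta mm [158.9  34.8 -29.6]
[ 68.4 373. ] [36, 349, 70, 51, 1989] world [524.  -92.2  42. ] tool delta mm [-160.    87.9  -29.6]
```

View pics/z9scene.png

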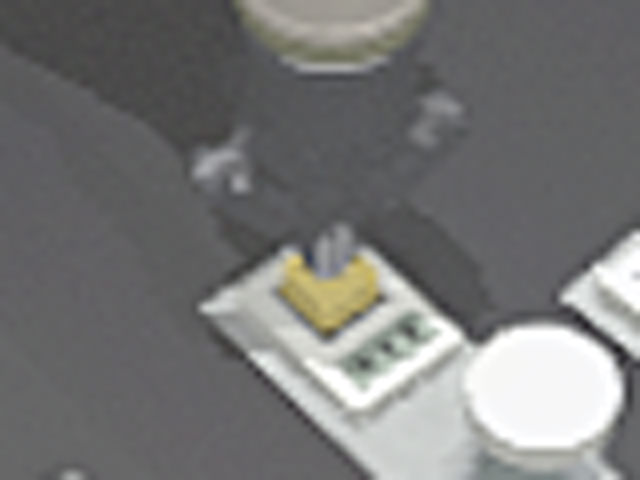

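View pics/z9side.png

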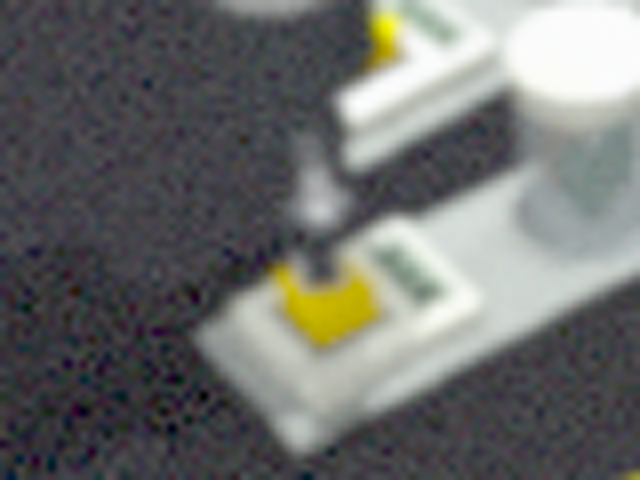

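View pics/w9c.png

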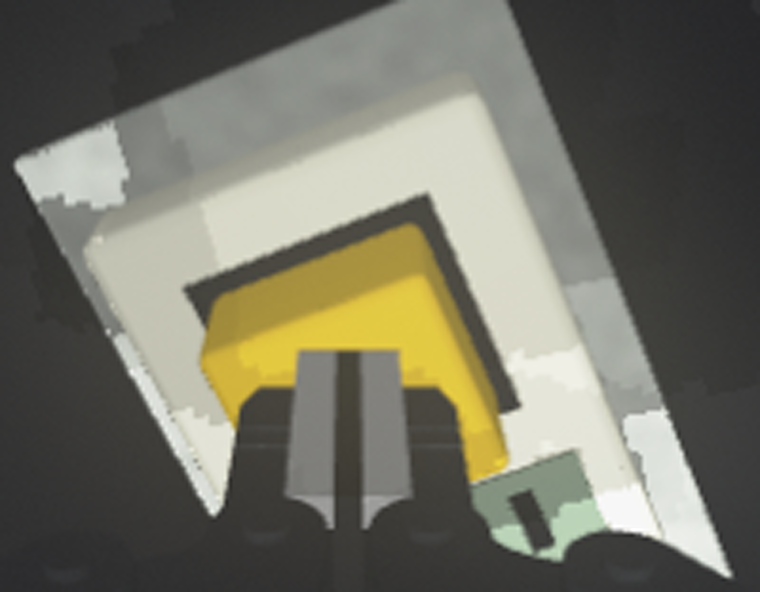

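>>> {"name": "apply_moves", "arguments": {
  "steps": [
    [0,0,0.1,0,0,0,0],
    [0,0,0.2,0,0,0,0]
  ]
}}

```text
time: 6.2
eef_pos: [477.1, 84.2, 10.7]
ee_rot: [0.0, 0.787, 0.617, 0.0]
force: [-0.4, -0.1, 2.3]
grip_width: 0.002
```

>>> {"name": "apply_moves", "arguments": {
  "steps": [
    [0,0,0.1,0,0,0,0],
    [0,0,0.2,0,0,0,0]
  ]
}}

```text
time: 6.37
eef_pos: [477.1, 84.3, 8.6]
ee_rot: [0.0, 0.787, 0.617, 0.0]
force: [-1.1, -1.3, 2.7]
grip_width: -0.0
```

>>> {"name": "apply_moves", "arguments": {
  "steps": [
    [0,0,0.15,0,0,0,0],
    [0,0,0.3,0,0,0,0],
    [0,0,0.45,0,0,0,0],
    [0,0,0.6,0,0,0,0],
    [0,0,0.75,0,0,0,0]
  ]
}}

```text
time: 6.78
eef_pos: [477.1, 84.2, 0.9]
ee_rot: [0.0, 0.787, 0.617, 0.0]
force: [-0.3, -0.2, 3.4]
grip_width: -0.0
```

>>> {"name": "apply_moves", "arguments": {
  "steps": [
    [0,0,0.1,0,0,0,0],
    [0,0,0.15,0,0,0,0]
  ]
}}

```text
time: 6.95
eef_pos: [477.1, 84.2, -0.6]
ee_rot: [0.0, 0.787, 0.617, -0.0]
force: [-1.0, -0.2, 2.2]
grip_width: 0.003
```

>>> {"name": "apply_moves", "arguments": {
  "steps": [
    [0,0,0.1,0,0,0,0],
    [0,0,0.1,0,0,0,0]
  ]
}}

```text
time: 7.12
eef_pos: [477.1, 84.2, -1.5]
ee_rot: [0.0, 0.787, 0.617, 0.0]
force: [-0.1, -0.7, 3.8]
grip_width: -0.001
```

>>> {"name": "apply_moves", "arguments": {
  "steps": [
    [0,0,0.1,0,0,0,0],
    [0,0,0.1,0,0,0,0]
  ]
}}

```text
time: 7.28
eef_pos: [477.1, 84.2, -2.4]
ee_rot: [0.0, 0.787, 0.617, 0.0]
force: [-0.1, 0.3, 6.3]
grip_width: -0.002
```

Run:
```python
from h import *
wc('w10')
```

```text
t 7.2833 [477.1  84.2  -2.4] [-0.1  0.3  6.3]
[315.  244.6] [272, 220, 82, 60, 1777] world [462.2  88.6  42. ] tool delta mm [  0.6 -15.5 -44.4]
[599.3 321.7] [556, 281, 84, 83, 4865] world [547.6 229.2  42. ] tool delta mm [157.6  33.8 -44.4]
[ 54.4 384.2] [19, 366, 70, 34, 1431] world [518.  -86.9  42. ] tool delta mm [-156.4   80.7  -44.4]
```

View pics/w10c.png

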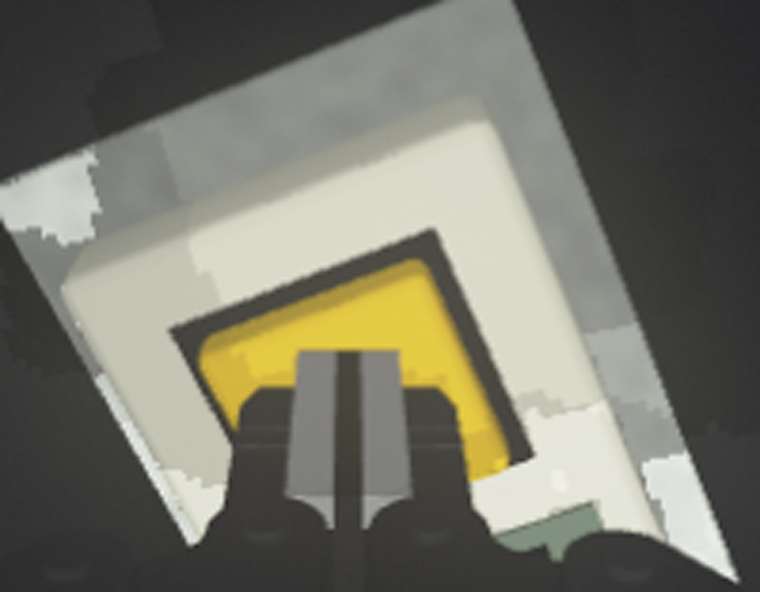

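White key bottomed at about 6 N and looks fully in. Contact showed that the tips sit about 32 mm above the reported TCP height. Retracting and going to the blue timer.

>>> {"name": "apply_moves", "arguments": {
  "steps": [
    [0,0,-1,0,0,0,0],
    [0,0,-4,0,0,0,0],
    [0,0,-8,0,0,0,0],
    [-2.5,1.2,-10,0,0,0,0],
    [-6,2.9,-10,0,0,0,0],
    [-9.5,4.6,-10,0,0,0,0],
    [-13,6.3,-10,0,0,0,0],
    [-16.5,8,-10,0,0,0,0],
    [-20,9.7,-10,0,0,0,0],
    [-23.5,11.4,-10,0,0,0,0]
  ]
}}

```text
time: 8.17
eef_pos: [531.3, -173.2, 98.3]
ee_rot: [0.0, 0.787, 0.617, 0.0]
force: [1.1, 1.3, 0.2]
grip_width: 0.002
```

>>> {"name": "apply_moves", "arguments": {
  "steps": [
    [-3,1.5,0,0,0,0,0],
    [-6.3,3,0,0,0,0,0],
    [-6.3,3,0,0,0,0,0],
    [-6.3,3,0,0,0,0,0]
  ]
}}

```text
time: 8.5
eef_pos: [544.9, -242.2, 97.9]
ee_rot: [0.0, 0.789, 0.615, -0.0]
force: [0.7, 0.1, -0.9]
grip_width: -0.001
```

Run:
```python
from h import *
print(readout.get_state()['eef_pos'])
wlook('w11')
im=imaging.camera('side');cv2.imwrite('pics/s11.png',im);cv2.imwrite('pics/s11c.png',cv2.resize(im[130:290,220:420],None,fx=3.8,fy=3.7,interpolation=cv2.INTER_CUBIC))
```

```text
[ 544.94341526 -242.23397365   97.88008438]
t 8.5 [ 544.9 -242.2   97.9] [ 0.7  0.1 -0.9]
[486.6 151.4] [457, 125, 58, 55, 2411] world [ 536.4 -105.9   44. ] tool delta mm [130.2 -41.5  53.8]
[314.9 198.1] [293, 175, 44, 47, 2006] world [ 541.  -239.5   44. ] tool delta mm [ 1.7 -4.5 53.9]
```

View pics/w11.png

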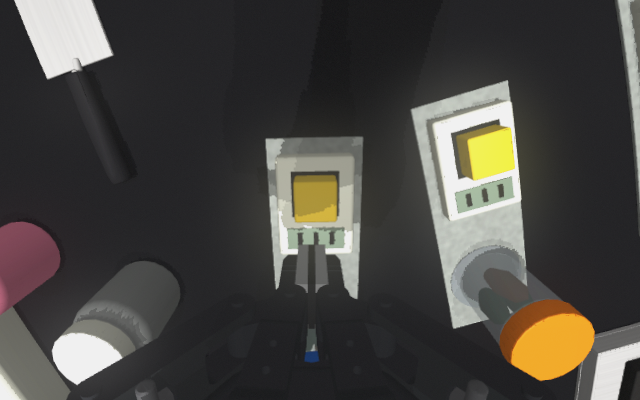

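View pics/s11c.png

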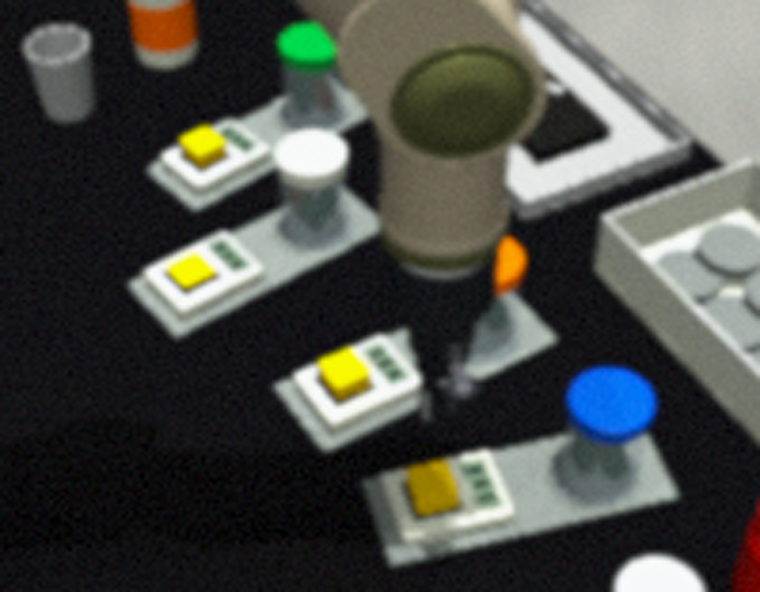

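The white key now sits visibly lower at crop (192,272), and the jars haven't moved. The blue key is at (315,198) in the wrist view, in line with the fingers.

>>> {"name": "apply_moves", "arguments": {
  "steps": [
    [0,0,3,0,0,0,0],
    [0,0,5.5,0,0,0,0],
    [0,0,7.2,0,0,0,0],
    [0,0,8,0,0,0,0],
    [0,0,8.2,0,0,0,0],
    [0,0,8.4,0,0,0,0],
    [0,0,8.6,0,0,0,0],
    [0,0,8.8,0,0,0,0],
    [0,0,8.9,0,0,0,0],
    [0,0,8.9,0,0,0,0]
  ]
}}

```text
time: 9.43
eef_pos: [546.2, -239.4, 9.3]
ee_rot: [0.0, 0.787, 0.617, 0.001]
force: [0.2, 2.4, 2.0]
grip_width: 0.002
```

Run:
```python
from h import *
wc('w12')
```

```text
t 9.4333 [ 546.2 -239.4    9.3] [0.2 2.4 2. ]
[568.9 183.7] [523, 142, 90, 86, 6190] world [ 535.6 -107.2   42. ] tool delta mm [125.8 -41.8 -32.8]
[311.  234.5] [278, 214, 67, 61, 2467] world [ 531.2 -237.    42. ] tool delta mm [ -1.2 -15.1 -32.8]
```

View pics/w12c.png

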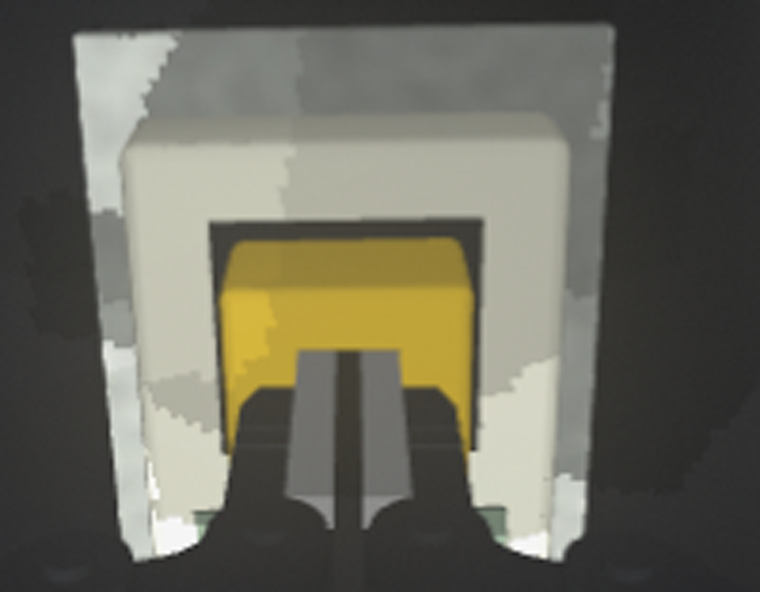

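>>> {"name": "apply_moves", "arguments": {
  "steps": [
    [0,0,0.15,0,0,0,0],
    [0,0,0.3,0,0,0,0],
    [0,0,0.45,0,0,0,0],
    [0,0,0.6,0,0,0,0],
    [0,0,0.75,0,0,0,0],
    [0,0,0.9,0,0,0,0],
    [0,0,1,0,0,0,0],
    [0,0,1,0,0,0,0]
  ]
}}

```text
time: 10.15
eef_pos: [545.7, -239.7, -1.6]
ee_rot: [0.0, 0.787, 0.617, 0.0]
force: [1.3, 0.2, 4.5]
grip_width: 0.002
```

>>> {"name": "apply_moves", "arguments": {
  "steps": [
    [0,0,0.1,0,0,0,0],
    [0,0,0.1,0,0,0,0]
  ]
}}

```text
time: 10.32
eef_pos: [545.8, -239.8, -2.3]
ee_rot: [0.0, 0.787, 0.617, 0.0]
force: [1.7, 0.3, 6.4]
grip_width: -0.0
```

>>> {"name": "apply_moves", "arguments": {
  "steps": [
    [0,0,0.05,0,0,0,0],
    [0,0,0.05,0,0,0,0]
  ]
}}

```text
time: 10.48
eef_pos: [545.8, -239.8, -2.6]
ee_rot: [0.0, 0.787, 0.617, 0.0]
force: [1.8, 0.9, 6.4]
grip_width: 0.001
```

Blue bottomed at 6.4 N. Next is orange.

>>> {"name": "apply_moves", "arguments": {
  "steps": [
    [0,0,-1,0,0,0,0],
    [0,0,-4,0,0,0,0],
    [0,0,-8,0,0,0,0],
    [2.5,-0.7,-10,0,0,0,0],
    [6,-1.7,-10,0,0,0,0],
    [9.5,-2.7,-10,0,0,0,0],
    [13.3,-3.8,-10,0,0,0,0],
    [13.3,-3.8,-10,0,0,0,0],
    [13.3,-3.8,-10,0,0,0,0],
    [13.3,-3.8,-10,0,0,0,0]
  ]
}}

```text
time: 11.32
eef_pos: [540.0, -101.8, 97.3]
ee_rot: [0.0, 0.787, 0.617, -0.001]
force: [0.3, -0.2, 0.7]
grip_width: 0.002
```

Run:
```python
from h import *
wlook('w13')
```

```text
t 11.3167 [ 540.  -101.8   97.3] [ 0.3 -0.2  0.7]
[532.9  65.8] [505, 36, 56, 60, 2357] world [477.2  72.1  44. ] tool delta mm [ 153.9 -102.5   53.2]
[312.5 199.2] [287, 172, 52, 55, 1999] world [ 536.2 -101.1   44. ] tool delta mm [-0.1 -3.8 53.3]
[159.7 236.8] [138, 218, 44, 39, 1434] world [ 538.  -230.1   44. ] tool delta mm [-125.    28.8   53.3]
```

View pics/w13.png

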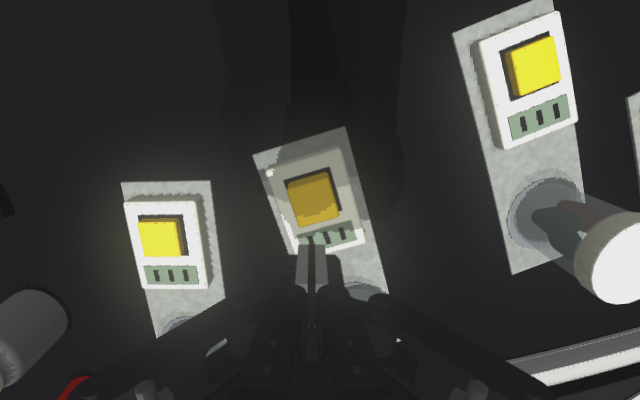

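The orange timer's key is at (312,199), aligned with the fingers. The blue (160,237) and white (533,66) keys are both pressed in.

>>> {"name": "apply_moves", "arguments": {
  "steps": [
    [0,0,3,0,0,0,0],
    [0,0,5.5,0,0,0,0],
    [0,0,7.2,0,0,0,0],
    [0,0,8,0,0,0,0],
    [0,0,8.2,0,0,0,0],
    [0,0,8.4,0,0,0,0],
    [0,0,8.6,0,0,0,0],
    [0,0,8.8,0,0,0,0],
    [0,0,8.9,0,0,0,0],
    [0,0,8.9,0,0,0,0]
  ]
}}

```text
time: 12.2
eef_pos: [541.0, -101.8, 8.7]
ee_rot: [0.001, 0.787, 0.617, 0.0]
force: [-0.5, -2.3, 3.1]
grip_width: -0.0
```

>>> {"name": "apply_moves", "arguments": {
  "steps": [
    [0,0,0.15,0,0,0,0],
    [0,0,0.3,0,0,0,0],
    [0,0,0.45,0,0,0,0],
    [0,0,0.6,0,0,0,0],
    [0,0,0.75,0,0,0,0],
    [0,0,0.9,0,0,0,0],
    [0,0,1,0,0,0,0],
    [0,0,1,0,0,0,0]
  ]
}}

```text
time: 12.87
eef_pos: [540.8, -101.3, -2.0]
ee_rot: [0.0, 0.787, 0.617, 0.0]
force: [0.9, -1.7, 5.8]
grip_width: 0.004
```

>>> {"name": "apply_moves", "arguments": {
  "steps": [
    [0,0,0.1,0,0,0,0],
    [0,0,0.1,0,0,0,0]
  ]
}}

```text
time: 13.03
eef_pos: [540.8, -101.3, -2.8]
ee_rot: [0.0, 0.787, 0.617, 0.0]
force: [1.0, -2.1, 7.2]
grip_width: -0.0
```

Orange bottomed at 7.2 N. Retracting up and toward the robot for a final check.

>>> {"name": "apply_moves", "arguments": {
  "steps": [
    [0,0,-1,0,0,0,0],
    [0,0,-4,0,0,0,0],
    [0,0,-8,0,0,0,0],
    [0,0,-12,0,0,0,0],
    [0,0,-16,0,0,0,0],
    [0,0,-20,0,0,0,0],
    [0,-3,-22,0,0,0,0],
    [0,-3,-22,0,0,0,0],
    [0,-3,-22,0,0,0,0],
    [0,-3,-22,0,0,0,0]
  ]
}}

```text
time: 13.87
eef_pos: [511.0, -93.7, 217.2]
ee_rot: [-0.0, 0.787, 0.617, 0.0]
force: [-0.5, 0.5, -1.3]
grip_width: 0.004
```

Run:
```python
from h import *
wlook('w15')
for n in('scene','side'):
    im=imaging.camera(n);cv2.imwrite(f'pics/{n}15.png',im)
    for nm,lo,hi in(('yellow',(22,110,60),(35,255,255)),('blue',(100,120,60),(125,255,255)),('orange',(8,150,100),(18,255,255)),('green',(45,100,60),(80,255,255))):
        print(n,nm,[(float(c[0]),float(c[1]),s[4]) for c,s in blobs(im,lo,hi)])
im=cv2.imread('pics/side15.png');cv2.imwrite('pics/s15c.png',cv2.resize(im[120:290,220:410],None,fx=3.8,fy=3.5,interpolation=cv2.INTER_CUBIC))
```

```text
t 13.8667 [511.  -93.7 217.2] [-0.5  0.5 -1.3]
[457.3 101.3] [439, 82, 37, 40, 982] world [476.4  76.5  44. ] tool delta mm [157.  -74.2 173.2]
[589.3 140.2] [568, 122, 43, 38, 1197] world [554.4 228.1  44. ] tool delta mm [322.8 -34.6 173.3]
[311.2 188.3] [294, 172, 35, 34, 793] world [ 534.5 -100.6   44. ] tool delta mm [ -1.2  24.5 173.2]
[205.9 216.6] [191, 204, 30, 27, 705] world [ 538.8 -232.8   44. ] tool delta mm [-128.5   60.2  173.1]
scene yellow [(380.8, 173.5, 100), (334.8, 176.7, 71), (299.4, 210.2, 87), (265.3, 228.8, 92)]
scene blue [(578.4, 25.5, 2939), (72.6, 61.0, 433), (272.2, 256.3, 333)]
scene orange [(433.3, 160.1, 176), (322.2, 229.9, 310)]
scene green [(412.4, 186.4, 274), (121.8, 323.0, 20)]
side yellow [(301.7, 67.5, 109), (286.7, 74.3, 35), (60.9, 108.2, 42), (272.6, 168.5, 109), (269.7, 202.9, 77), (86.7, 227.8, 237), (309.9, 232.4, 99), (333.2, 263.0, 117)]
side blue [(182.7, 21.2, 511), (30.8, 116.5, 2035), (380.3, 238.5, 445)]
side orange [(218.7, 48.0, 23), (271.2, 95.1, 74), (262.6, 137.0, 178), (346.7, 201.4, 255)]
side green []
```

View pics/s15c.png

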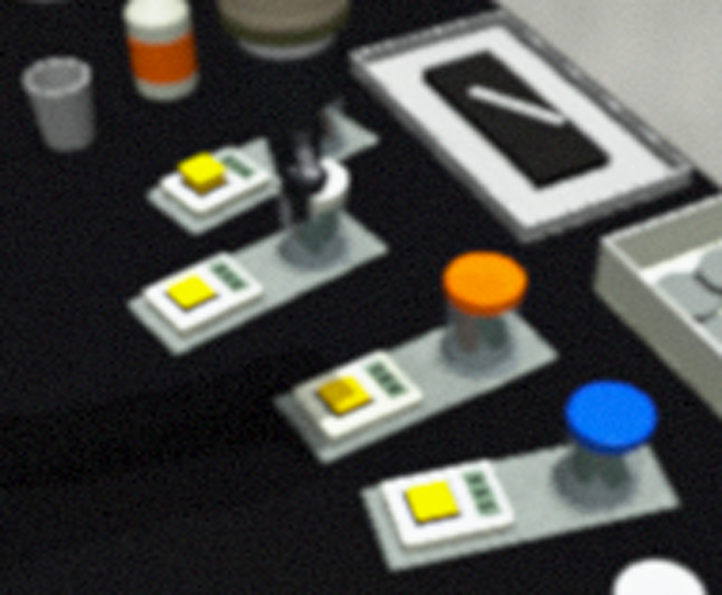

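View pics/w15.png

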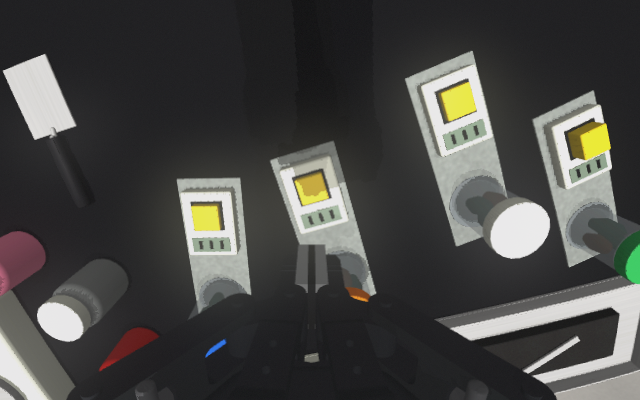

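View pics/scene15.png

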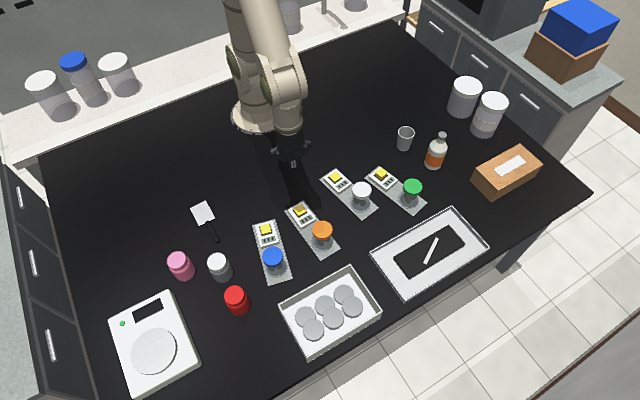

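The white, orange and blue keys are down and the green key is still up. The lids are at the same pixels as at the start, and the arm is clear of everything. Handing in.

```bash
python3 -c "
from station import arm
print(arm.finish_job())"
```

```text
the job is handed in; nothing more can be done
None
```

I pressed the white, blue and orange timers' keys, in that order, and handed the job in at about 14 s of the 51 s allowed. I pushed each key with the shut fingertips until it reached its stop, and the highest force I read was 6 to 7 N.

- **Final views:** the white, blue and orange keys are in and the green key is still up. The blue, orange and green lids are within 0.2 px of where they started in the scene view. By eye, nothing else on the bench has moved, and the arm was clear.
- **One disagreement:** the fingertips touched the first key only when the TCP height read about 12 mm, although the key top is at 44 mm. The tips therefore sit about 32 mm higher than the readout says. I couldn't explain this, so I lowered the arm in small steps, watching the force and the pictures. I then used that contact height for the other two keys.
- **Not checked:** I could not read the key travel directly. That the keys are fully in rests on the force rising at the stop and on the pictures.

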